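# Close the workbook carton and hold the stamp ready over its label

## Robot

A 6-joint arm with a two-finger parallel gripper is mounted at the origin on the work surface. World frame = base frame: x ahead of the robot, y to its left, z up, the work surface at z = 0. Lengths are in m, angles in rad, forces in N, time in s.
With the tool pointing down it reaches from about 0.35 to 0.875 m from the base axis. Payload 4.2 kg.
Tool frame: the origin (TCP) lies midway between the tips of the shut fingers; the grasp point (between the pads) lies r.tcp_to_grasp behind it (r.tcp_to_grasp is the distance from the TCP to the grasp point, in m); z points along the fingers, y is the line along which they close (so a half turn about z gives the same grasp; the last joint's range is limited). The gripper opens to 85 mm and grips with 20 to 120 N. Pads are 22 mm wide; open, the fingers measure 114 mm over their backs; the gripper's body (76 mm by 85 mm) begins 54 mm behind the grasp point. The pads swing forward as they close: fully open they stand 13 mm farther back than shut.
Start: joints at [-0.878, 0.385, 0.008, 0, -1.194, -0.259], TCP at [0.263, -0.567, 0.231] pointing down, gripper open.
Joint ranges: [-3.14, 3.14], [-1.21, 2.06], [-1.07, 1.41], [-3.16, 2.05], [-2.99, -0.16], [-3.1, 3.1]. Speed limits (rad/s): [2.79, 2.79, 3.14, 3.14, 3.14, 3.14].

## Interface

Orientations are given as a 3x3 rotation matrix whose columns are the frame's x, y, z axes.
In Python, from station import r gives the robot as it stands.
- The arm moves only by the shell command python3 -m handwheel 'ROWS'. ROWS is text: rows parted by semicolons, each of 7 numbers parted by spaces: the finger opening in m, from 0 to 0.0854, then the shift along the tool's x, y, z in m, then the turn, a rotation vector about the tool's x, y, z in rad. A call has 1 to 5 rows; each row is the pose to reach, as a shift and turn from the pose commanded when the call began, along the tool's axes at that moment; what a row does not reach only later rows make up. A row lasts 1/12 s, in which the tool goes at most 41.7 mm and 7.16 degrees, less where a joint would pass 70% of its speed; a pose out of reach is approached as far as the arm can. A call with a gripper value outside its range is refused whole. The fingers move at their own pace and stop on an object; the grip force is fixed at half the most. Time passes only in rows, so rows that repeat a pose let the fingers close. It gives the time, the measured TCP pose, the force, the opening and the grip force at its end, in the units of the state.
- r.get_state(): the state, without advancing time (a new reading comes with each control period).
- r.get_image(name): name is "side" or "top" or "wrist"; returns the picture (420x560x3 uint8, blue, green, red); there is no depth.
- r.get_calibration(name): a dict with "mtx" (3x3 intrinsics, pixels), "distortion" ([k1, k2, p1, p2, k3] as OpenCV has them; the pictures are not rectified), "xyz" and "attitude" of the camera in the world. Camera axes: x right, y down, z forward; pixel columns grow to the right and rows downward; lengths in m; the calibration is good to about 2 mm. A picture is of the moment at which its call begins: read the wrist's pose just before it. get_calibration takes no time and is no camera call; for the wrist camera it gives the pose at the moment of the call.
- r.close_job(): hands the job in; it is judged then, once.
Trained networks look in the newest picture that a camera, given by its name, has taken for a name from the list of things; names that differ only in an ending like _2 or _b are one class to them, and where a whole thing is asked for, a point or a joint stands for the part that bears it (a point fixed in the world has none). Each returns a list of dicts, best first, with "p" (0 to 1); they miss things now and then, are a little off and sometimes report something else, mostly with a low value. They report only what shows in the picture. A call takes as long as a camera call. They do not tell look-alikes from the thing itself.
- r.boxes_of(camera, label): "at" ([x, y, z] in m, in the coordinates of the camera as it stood for that picture, good to about 4 mm: the middle of the surface that is visible of it).
- r.trace(camera, label): "pixels" (420x560 bool, what is visible of it).
- r.mark_of(camera, label): "at" ([x, y, z] in m, in the coordinates of the camera as it stood for that picture, good to about 4 mm: a listed point, or the origin of a listed thing).
The state is a dict: "t": time; "joint_pos": joint angles; "joint_vel": joint speeds; "joint_torque": joint torques, N m; "position": TCP position; "tool_rot": TCP orientation; "wrist_force": force on the tool from outside, world axes, zero at the start; "moment": the same for the moment, N m; "opening": finger opening in m; "grip_force": force on a finger pad.
Only numpy, scipy, OpenCV 4.12 (cv2) and the standard library are available. Lean on these libraries where they do the work, as an engineer would, in place of code of your own. Each camera call takes 0.05 s, during which the arm holds its last target. There are 200 camera calls.

## Task

Close the workbook carton: fold the short flap down flat first, then the long flap down flat over it, which brings its blank white label on top. Then pick up the wooden hand stamp, carry it over the tops of the pencils in the two cups and stop with it hovering upright about 1 cm above the label, centred on it and with its long side along the label's long side, ready for the teacher's approval. The stamp is inked, so it must never touch the carton; finish while still holding it there, and leave the cups, the board eraser and the lunch box undisturbed.

Things in the scene. Friction and masses are not known exactly. Their poses are not given: they have to be found in the camera images.
- carton: open cardboard carton full of workbooks, too heavy to shift (fixed); 200 mm along its x, 150 mm along its y, 80 mm high; origin at the centre of its underside, z up. Its two narrow end flaps are already folded in. The short flap is hinged along its -y top edge, the long flap along its +y top edge; both start standing roughly upright, open
- flap_short (a joint): angle of the short flap (196 mm wide along the crease, 70 mm from crease to free edge, 4 mm thick card): 0 = flat shut, 1.57 = upright, more = leaning outward (to 2.3). Stiff crease: it stays where it is left; under 1 N at mid flap moves it
- flap_long (a joint): angle of the long flap (196 mm wide, 140 mm from crease to free edge, 4 mm thick card): 0 = flat shut, 1.57 = upright, more = leaning outward (to 2.3). Stiff crease: it stays where it is left; under 1 N at mid flap moves it
- short_crease (a point): middle of the short flap's crease (hinge line, parallel to the carton's x), in the mid-plane of the card, 82 mm above the table; shut, the flap runs from here along the carton's +y and its upper surface is 2 mm higher
- long_crease (a point): middle of the long flap's crease (hinge line, parallel to the carton's x), in the mid-plane of the card, 86 mm above the table; shut, the flap runs from here along the carton's -y and its upper surface is 2 mm higher
- label (a point): centre of the blank white paper label (90 mm x 50 mm) on the outer face of the long flap, 75 mm from the crease; x along its long side (parallel to the crease), z out of the paper. With the long flap shut it lies face up over the middle of the carton, 88.5 mm above the table
- stamp: wooden hand stamp standing on the table: block 74 mm (x) x 36 mm (y), up to 18 mm high with a black rubber sole, and on it an upright grip 44 mm (x) x 20 mm (y) reaching from 18 to 80 mm high; about 0.12 kg. Origin at the centre of the sole's underside, z up; either way round will do. It stands at the robot's right, beyond the cups, and may have changed places with the eraser
- eraser: grey whiteboard eraser, plain block 110 x 46 mm, 32 mm high, no grip; origin at the centre of its underside; bystander
- cup1: square dark mesh pencil cup, 66 x 66 mm, 100 mm high, with pencils up to 172 mm high; origin at the centre of its underside; stands between stamp and carton; bystander
- cup2: second such pencil cup, same size and same 172 mm pencils, farther from the robot; bystander
- lunchbox: clear lunch box with a yellow lid, 106 x 106 mm, 57 mm high; origin at the centre of its underside; bystander
Not all that is in view belongs to the job. What is shaped like the stamp but pink is not meant.

How it is judged:
By the outcome, as a careful person would: the job done as asked, in the order asked, and still so for the second after the job is handed in, while the arm keeps its last pose, push and grip.
It also fails if it takes over 64 s, if anything falls off the work surface, if the arm or the gripper's body presses on something with over 40 N, if the wrist force passes 120 N, or if a joint passes its speed limit or range.

## Working session

There is one attempt and no reset: what is moved stays moved. The work goes in short steps, Python scripts to look and compute and a shell command to move; the robot and the scene stay as the last step left them, time stands still between calls to the robot, and variables do not carry over. Pictures are saved under pics/ and viewed, at most 10 in all, crops included, and the job is handed in when it is done.

```bash
mkdir -p pics; ls; cat > h.py <<'E'
from station import r
import numpy as np, cv2
def w(cam,at):
    c=r.get_calibration(cam); return np.array(c["attitude"])@np.array(at)+np.array(c["xyz"])
E
python3 - <<'E'
from h import *
s=r.get_state();print(s["t"],s["position"],np.round(s["tool_rot"],3),r.tcp_to_grasp)
ims=[]
for c in("side","top"):
    im=r.get_image(c);cv2.imwrite(f"pics/{c}0.png",im);ims.append(im)
    print(c,np.round(r.get_calibration(c)["xyz"],3),np.array(r.get_calibration(c)["attitude"]).shape)
    for n in("carton","short_crease","long_crease","label","stamp","eraser","cup1","cup2","lunchbox"):
        print(c,n,[(round(d["p"],2),np.round(w(c,d["at"]),3).tolist()) for d in r.mark_of(c,n)[:3]])
print(r.get_state()["t"])
E
```

```text
pics
0.0 [ 0.26246204 -0.56657434  0.23023037] [[-0.907 -0.42  -0.001]
 [-0.42   0.907  0.002]
 [ 0.     0.002 -1.   ]] 0.0187
side [ 0.548 -0.646  0.667] (3, 3)
side carton [(0.97, [0.507, 0.133, 0.004])]
side short_crease [(0.56, [0.513, 0.061, 0.084]), (0.55, [0.789, -0.129, -0.0])]
side long_crease [(0.93, [0.507, 0.209, 0.088])]
side label [(0.59, [0.506, 0.236, 0.158])]
side stamp [(0.92, [0.605, -0.417, 0.004]), (0.81, [0.606, -0.301, -0.001])]
side eraser [(0.89, [0.477, -0.308, 0.004])]
side cup1 [(0.76, [0.609, -0.162, -0.0]), (0.56, [0.442, -0.168, -0.003])]
side cup2 [(0.76, [0.609, -0.162, -0.0]), (0.56, [0.442, -0.168, -0.003])]
side lunchbox [(0.78, [0.789, -0.129, 0.002])]
top [ 0.502 -0.063  1.213] (3, 3)
top carton [(0.94, [0.51, 0.135, 0.001])]
top short_crease [(0.74, [0.512, 0.057, 0.085])]
top long_crease [(0.8, [0.509, 0.204, 0.084]), (0.49, [0.503, 0.234, 0.157])]
top label [(0.93, [0.505, 0.232, 0.158])]
top stamp [(0.75, [0.599, -0.416, 0.001]), (0.56, [0.608, -0.306, 0.003])]
top eraser [(0.78, [0.471, -0.306, 0.003])]
top cup1 [(0.82, [0.615, -0.165, 0.002]), (0.7, [0.44, -0.17, 0.005]), (0.51, [0.475, -0.307, 0.004])]
top cup2 [(0.82, [0.615, -0.165, 0.002]), (0.7, [0.44, -0.17, 0.005]), (0.51, [0.475, -0.307, 0.004])]
top lunchbox [(0.61, [0.788, -0.131, -0.001])]
1.0
```

View pics/side0.png

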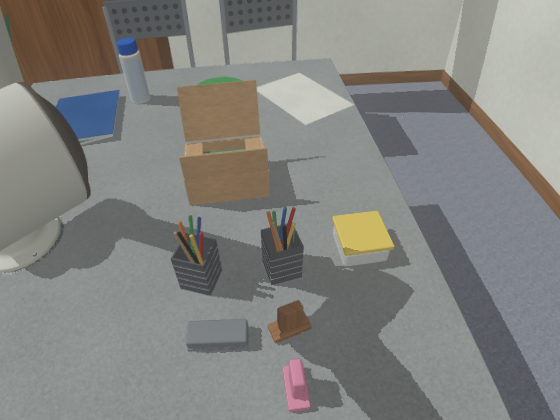

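View pics/top0.png

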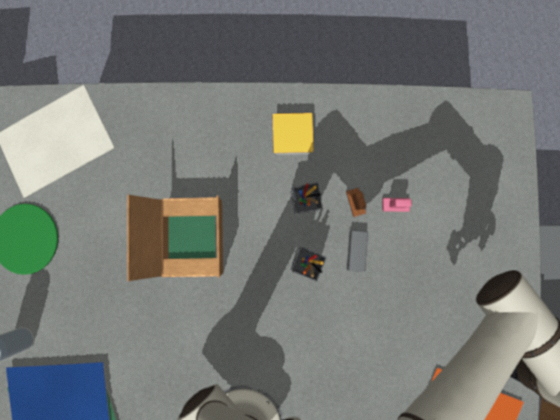

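Side view: the brown wooden stamp is at (290,320), the pink look-alike at (297,385) and the grey eraser at (217,333). In the top view they are at (357,201), (397,203) and (358,250). Candidates for the stamp are brown and pink, and I choose the brown one at about (0.607,-0.303). Next I measure the flap angles and yaws and crop the stamp.

```bash
python3 - <<'E'
from h import *
for c in("side","top"):
    im=r.get_image(c)
    for n in("flap_short","flap_long"):
        print(c,n,[(round(d["p"],2),np.round(w(c,d["at"]),3).tolist()) for d in r.boxes_of(c,n)[:2]])
def pix2plane(cam,uv,z):
    c=r.get_calibration(cam);u=cv2.undistortPoints(np.float64(uv).reshape(-1,1,2),np.array(c["mtx"]),np.array(c["distortion"]))[:,0]
    d=np.c_[u,np.ones(len(u))]@np.array(c["attitude"]).T;o=np.array(c["xyz"]);return o+d*((z-o[2])/d[:,2])[:,None]
for t in r.trace("top","stamp")[:2]:
    m=t["pixels"].astype(np.uint8);ys,xs=np.nonzero(m)
    P=pix2plane("top",np.c_[xs,ys],0.03);R=cv2.minAreaRect(P[:,:2].astype(np.float32)*1000);print("stamp",t["p"],R)
# carton yaw: front face lower edge from side trace of flap_short rect
m=r.trace("side","flap_short")
if m:
    ys,xs=np.nonzero(m[0]["pixels"]);q=cv2.boxPoints(cv2.minAreaRect(np.c_[xs,ys].astype(np.float32)));print("flapshort px",m[0]["p"],q.round().tolist())
side=cv2.imread("pics/side0.png");cv2.imwrite("pics/c1.png",np.hstack([cv2.resize(side[280:410,180:330],None,fx=2.6,fy=2.6),cv2.resize(side[75:205,170:280],None,fx=2.6,fy=2.6)]))
E
```

```text
side flap_short [(0.79, [0.513, 0.054, 0.128])]
side flap_long [(0.63, [0.507, 0.236, 0.158])]
top flap_short [(0.53, [0.5, 0.058, 0.154])]
top flap_long [(0.64, [0.505, 0.229, 0.163])]
stamp 0.88 ((600.7205200195312, -413.5844421386719), (38.15188217163086, 78.23443603515625), 0.3279382586479187)
stamp 0.81 ((605.0632934570312, -305.407470703125), (74.429931640625, 44.3839225769043), 16.4060115814209)
flapshort px 0.94 [[179.0, 155.0], [267.0, 146.0], [269.0, 171.0], [182.0, 180.0]]
```

View pics/c1.png

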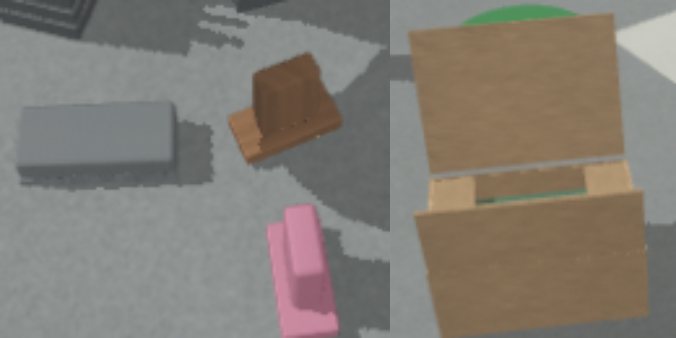

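The crop confirms the brown wooden stamp with its upright grip, yaw about 16°. The eraser has no grip, the pink one is the decoy, and the short flap stands near upright. I move to the outside of the short flap.

```bash

python3 -m handwheel '0 -0.15 0.133 -0.02 0 0 0.433;0 -0.15 0.133 -0.02 0 0 0.433;0 -0.15 0.133 -0.02 0 0 0.433;0 -0.15 0.133 -0.02 0 0 0.433;0 -0.15 0.133 -0.02 0 0 0.433'
python3 -m handwheel '0 -0.08 0.18 0 0 0 0;0 -0.08 0.18 0 0 0 0;0 -0.08 0.18 0 0 0 0;0 -0.08 0.18 0 0 0 0;0 -0.08 0.18 0 0 0 0'
```

```text
t: 1.82
position: [0.3432, -0.3818, 0.2515]
tool_rot: [[-1.0, 0.003, 0.0], [0.003, 1.0, -0.0], [-0.0, -0.0, -1.0]]
wrist_force: [-0.1, 1.0, 1.2]
opening: 0.0253
grip_force: 0.0
t: 2.23
position: [0.4235, -0.2007, 0.2518]
tool_rot: [[-1.0, -0.003, 0.001], [-0.003, 1.0, 0.0], [-0.001, 0.0, -1.0]]
wrist_force: [-0.4, -0.0, -0.6]
opening: 0.0
grip_force: 0.0
```

```bash

python3 -m handwheel '0 -0.085 0.19 0 0 0 0;0 -0.085 0.19 0 0 0 0;0 -0.085 0.19 0 0 0 0;0 -0.085 0.19 0 0 0 0;0 -0.085 0.19 0 0 0 0'
python3 -m handwheel '0 0 0.012 0.125 0 0 0;0 0 0.012 0.125 0 0 0;0 0 0.012 0.125 0 0 0;0 0 0.012 0.125 0 0 0;0 0 0.012 0.125 0 0 0'
```

```text
t: 2.65
position: [0.508, -0.0111, 0.2518]
tool_rot: [[-1.0, -0.001, 0.001], [-0.001, 1.0, 0.0], [-0.001, 0.0, -1.0]]
wrist_force: [-0.4, -0.2, 0.2]
opening: -0.0006
grip_force: 0.0
t: 3.07
position: [0.5068, -0.0015, 0.1253]
tool_rot: [[-1.0, -0.002, -0.004], [-0.002, 1.0, -0.002], [0.004, -0.002, -1.0]]
wrist_force: [-0.0, 0.3, 1.2]
opening: 0.0002
grip_force: 0.0
```

```bash

python3 -m handwheel '0 0 0.02 0 0 0 0;0 0 0.04 0 0 0 0;0 0 0.06 0 0 0 0;0 0 0.075 0.003 0 0 0;0 0 0.09 0.008 0 0 0'
python3 -m handwheel '0 0 0.01 0.008 0 0 0;0 0 0.018 0.016 0 0 0;0 0 0.022 0.022 0 0 0;0 0 0.022 0.027 0 0 0;0 0 0.022 0.03 0 0 0'
python3 - <<'E'
from h import *
cv2.imwrite("pics/s2.png",r.get_image("side"))
E
```

```text
t: 3.48
position: [0.5103, 0.09, 0.1228]
tool_rot: [[-1.0, -0.001, 0.008], [-0.001, 1.0, 0.003], [-0.008, 0.003, -1.0]]
wrist_force: [0.8, 0.3, 0.5]
opening: -0.0
grip_force: 0.3
t: 3.9
position: [0.5075, 0.1106, 0.0879]
tool_rot: [[-1.0, -0.001, -0.0], [-0.001, 1.0, -0.0], [0.0, -0.0, -1.0]]
wrist_force: [0.2, 0.9, 0.1]
opening: -0.0002
grip_force: 0.2
```

View pics/s2.png

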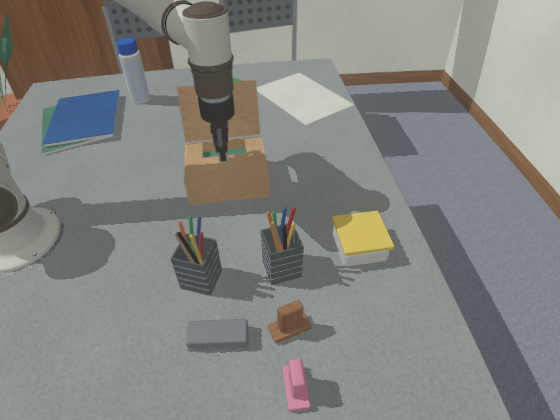

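The short flap is folded in, with the fingertip on it at (222,157). I press it down the last few mm while watching the force.

```bash

python3 -m handwheel '0 0 0 0.002 0 0 0;0 0 0 0.003 0 0 0;0 0 0 0.004 0 0 0;0 0 0 0.004 0 0 0'
python3 -m handwheel '0 0 0 0.001 0 0 0;0 0 0 0.002 0 0 0;0 0 0 0.002 0 0 0'
```

```text
t: 4.28
position: [0.5075, 0.1105, 0.0842]
tool_rot: [[-1.0, -0.0, -0.0], [-0.0, 1.0, -0.0], [0.0, -0.0, -1.0]]
wrist_force: [-0.8, 0.7, 0.5]
opening: -0.0001
grip_force: 0.0
t: 4.53
position: [0.5077, 0.1106, 0.0839]
tool_rot: [[-1.0, -0.001, 0.0], [-0.001, 1.0, -0.001], [-0.0, -0.001, -1.0]]
wrist_force: [-2.5, -1.7, 9.2]
opening: -0.0002
grip_force: 4.6
```

```bash

python3 -m handwheel '0 0 0 -0.19 0 0 0;0 0 0 -0.19 0 0 0;0 0 0 -0.19 0 0 0;0 0 0 -0.19 0 0 0;0 0 0 -0.19 0 0 0'
python3 -m handwheel '0 0 0.205 0 0 0 0;0 0 0.205 0 0 0 0;0 0 0.205 0 0 0 0;0 0 0.205 0 0 0 0;0 0 0.205 0 0 0 0'
python3 -m handwheel '0 0 0.015 0.03 0 0 0;0 0 0.015 0.06 0 0 0;0 0 0.015 0.1 0 0 0;0 0 0.015 0.105 0 0 0;0 0 0.015 0.105 0 0 0'
```

```text
t: 4.95
position: [0.5091, 0.1111, 0.278]
tool_rot: [[-1.0, -0.001, 0.008], [-0.001, 1.0, 0.003], [-0.008, 0.003, -1.0]]
wrist_force: [2.1, 0.5, -0.1]
opening: -0.0001
grip_force: 0.0
t: 5.37
position: [0.507, 0.3178, 0.2725]
tool_rot: [[-1.0, -0.001, 0.0], [-0.001, 1.0, 0.001], [-0.0, 0.001, -1.0]]
wrist_force: [0.6, -0.0, -0.7]
opening: -0.0001
grip_force: 0.0
t: 5.78
position: [0.5062, 0.3295, 0.1647]
tool_rot: [[-1.0, -0.001, -0.005], [-0.001, 1.0, -0.005], [0.005, -0.005, -1.0]]
wrist_force: [-0.6, -0.5, 0.1]
opening: -0.0003
grip_force: 0.0
```

```bash

python3 -m handwheel '0 0 -0.03 0 0 0 0;0 0 -0.055 0 0 0 0;0 0 -0.08 0 0 0 0;0 0 -0.1 0 0 0 0;0 0 -0.12 0 0 0 0'
python3 -m handwheel '0 0 -0.02 0.002 0 0 0;0 0 -0.04 0.008 0 0 0;0 0 -0.058 0.017 0 0 0;0 0 -0.073 0.03 0 0 0;0 0 -0.085 0.043 0 0 0'
python3 -m handwheel '0 0 -0.006 0.012 0 0 0;0 0 -0.01 0.02 0 0 0;0 0 -0.012 0.026 0 0 0;0 0 -0.012 0.029 0 0 0;0 0 -0.012 0.03 0 0 0'
```

```text
t: 6.2
position: [0.5092, 0.2104, 0.1711]
tool_rot: [[-1.0, -0.001, 0.006], [-0.001, 1.0, 0.003], [-0.006, 0.003, -1.0]]
wrist_force: [1.1, 0.2, -0.2]
opening: -0.0001
grip_force: 0.0
t: 6.62
position: [0.5099, 0.1254, 0.1278]
tool_rot: [[-1.0, -0.0, 0.007], [-0.0, 1.0, 0.003], [-0.007, 0.003, -1.0]]
wrist_force: [0.2, 0.9, -0.3]
opening: -0.0003
grip_force: 0.2
t: 7.03
position: [0.5082, 0.1141, 0.0949]
tool_rot: [[-1.0, -0.001, 0.001], [-0.001, 1.0, 0.0], [-0.001, 0.0, -1.0]]
wrist_force: [-0.6, -0.4, 0.3]
opening: -0.0001
grip_force: 0.1
```

```bash

python3 -m handwheel '0 0 -0.012 0 0 0 0;0 0 -0.024 0.001 0 0 0;0 0 -0.024 0.004 0 0 0;0 0 -0.024 0.006 0 0 0;0 0 -0.024 0.007 0 0 0'
python3 -m handwheel '0 0 0 0.001 0 0 0;0 0 0 0.002 0 0 0;0 0 0 0.002 0 0 0'
```

```text
t: 7.45
position: [0.5076, 0.0891, 0.0878]
tool_rot: [[-1.0, -0.001, -0.0], [-0.001, 1.0, -0.001], [0.0, -0.001, -1.0]]
wrist_force: [-3.0, -1.3, 9.7]
opening: 0.0002
grip_force: 4.7
t: 7.7
position: [0.5077, 0.0892, 0.0876]
tool_rot: [[-1.0, -0.002, 0.0], [-0.002, 1.0, -0.002], [-0.0, -0.002, -1.0]]
wrist_force: [-4.3, -3.6, 14.0]
opening: -0.0003
grip_force: 7.3
```

```bash

python3 -m handwheel '0.06 0 0 -0.185 0 0 0;0.06 0 0 -0.185 0 0 0;0.06 0 0 -0.185 0 0 0;0.06 0 0 -0.185 0 0 0;0.06 0 0 -0.185 0 0 0'
python3 -m handwheel '0.06 -0.05 -0.195 0 0 0 0;0.06 -0.05 -0.195 0 0 0 0;0.06 -0.05 -0.195 0 0 0 0;0.06 -0.05 -0.195 0 0 0 0;0.06 -0.05 -0.195 0 0 0 0'
python3 -m handwheel '0.06 -0.05 -0.195 0 0 0 0;0.06 -0.05 -0.195 0 0 0 0;0.06 -0.05 -0.195 0 0 0 0;0.06 -0.05 -0.195 0 0 0 0;0.06 -0.05 -0.195 0 0 0 0'
python3 - <<'E'
from h import *
a=r.get_image("wrist");s=r.get_state();c=r.get_calibration("wrist")
print(s["position"],np.round(c["xyz"],3),np.round(c["attitude"],3))
print("stamp",[(round(d["p"],2),np.round(w("wrist",d["at"]),4).tolist()) for d in r.mark_of("wrist","stamp")])
b=r.get_image("side");cv2.imwrite("pics/w3.png",a);cv2.imwrite("pics/s3.png",b)
print("side",[(n,round(d["p"],2),np.round(w("side",d["at"]),4).tolist()) for n in("label","long_crease") for d in r.mark_of("side",n)[:2]])
E
```

```text
t: 8.12
position: [0.5097, 0.0904, 0.2768]
tool_rot: [[-1.0, -0.002, 0.01], [-0.002, 1.0, 0.003], [-0.01, 0.003, -1.0]]
wrist_force: [0.3, -0.1, 0.0]
opening: 0.0595
grip_force: 0.0
t: 8.53
position: [0.5579, -0.1073, 0.2703]
tool_rot: [[-1.0, -0.001, 0.0], [-0.001, 1.0, -0.0], [-0.0, -0.0, -1.0]]
wrist_force: [-0.0, 0.5, 0.0]
opening: 0.0601
grip_force: 0.0
t: 8.95
position: [0.6081, -0.3027, 0.2697]
tool_rot: [[-1.0, -0.0, -0.001], [-0.0, 1.0, -0.0], [0.001, -0.0, -1.0]]
wrist_force: [0.8, 1.1, -0.4]
opening: 0.0599
grip_force: 0.0
[ 0.60875179 -0.30783458  0.26832164] [ 0.525 -0.308  0.411] [[ 0.004  0.945  0.327]
 [ 1.    -0.003 -0.005]
 [-0.004  0.327 -0.945]]
stamp [(0.59, [0.6086, -0.3102, -0.0013])]
side [('label', 0.66, [0.5087, 0.1339, 0.0915]), ('label', 0.56, [0.5043, 0.1336, 0.0032]), ('long_crease', 0.8, [0.5065, 0.2092, 0.0885])]
```

View pics/w3.png

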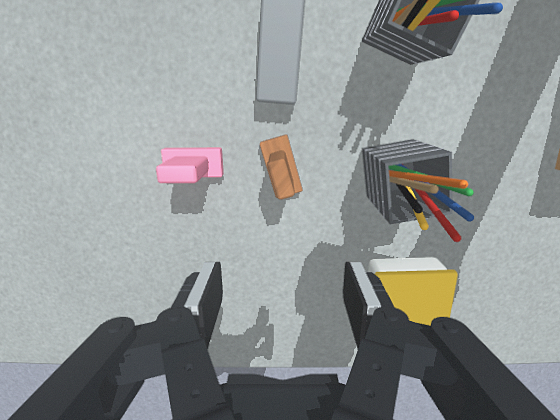

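View pics/s3.png

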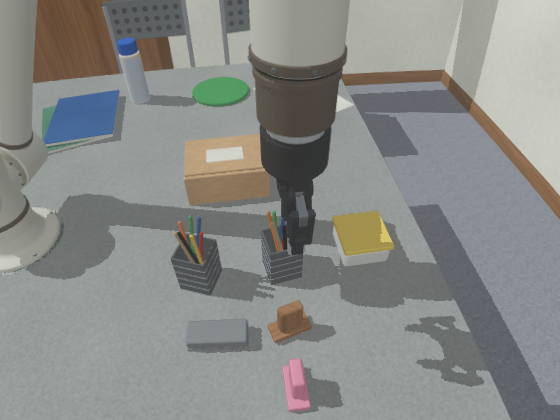

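Wrist view: the wooden stamp is at (281,167), tilted, pink at (190,165) and eraser at (280,50). Side view: the carton is shut with the white label on top at (225,155). I fit the stamp pose by silhouette and the label from its white pixels.

```bash
cat >> h.py <<'E'
from scipy.optimize import minimize
def proj(cam,P):
    c=r.get_calibration(cam);A=np.array(c["attitude"]).T;t=-A@np.array(c["xyz"])
    return cv2.projectPoints(np.float64(P),cv2.Rodrigues(A)[0],t,np.array(c["mtx"]),np.array(c["distortion"]))[0][:,0]
def box(a,b,z0,z1): return np.array([[x,y,z] for x in(-a,a) for y in(-b,b) for z in(z0,z1)])
def fitstamp(cam,m,p0,z=0):
    S=4
    def f(p):
        R=np.array([[np.cos(p[2]),-np.sin(p[2]),0],[np.sin(p[2]),np.cos(p[2]),0],[0,0,1]]);k=np.zeros((420*S,560*S),np.uint8)
        for B in(box(.037,.018,0,.018),box(.022,.010,.018,.08)):
            q=proj(cam,B@R.T+[p[0],p[1],z]);cv2.fillConvexPoly(k,cv2.convexHull(((q+.5)*S).round().astype(np.int32)),1)
        M=cv2.resize(m.astype(np.uint8),None,fx=S,fy=S,interpolation=0)
        return 1-(k&M).sum()/(k|M).sum()
    o=minimize(f,p0,method="Nelder-Mead",options=dict(initial_simplex=np.array(p0)+np.array([[0,0,0],[.006,0,0],[0,.006,0],[0,0,.15]]),xatol=1e-4,fatol=1e-4))
    return o.x.round(4),round(1-o.fun,3)
def pix2plane(cam,uv,z):
    c=r.get_calibration(cam);u=cv2.undistortPoints(np.float64(uv).reshape(-1,1,2),np.array(c["mtx"]),np.array(c["distortion"]))[:,0]
    d=np.c_[u,np.ones(len(u))]@np.array(c["attitude"]).T;o=np.array(c["xyz"]);return o+d*((z-o[2])/d[:,2])[:,None]
def label(cam):
    im=cv2.imread(f"pics/lab_{cam}.png").astype(int);q=proj(cam,[[.508,.132,.0885]])[0].round().astype(int)
    m=np.zeros(im.shape[:2],np.uint8);m[(im.min(2)>120)&(im.max(2)-im.min(2)<45)]=1
    n,L,st,ce=cv2.connectedComponentsWithStats(m);k=L[q[1],q[0]]
    ys,xs=np.nonzero(L==k);P=pix2plane(cam,np.c_[xs,ys],.0885)
    return cam,k,len(xs),cv2.minAreaRect((P[:,:2]*1000).astype(np.float32)),P.mean(0).round(4)
E
python3 - <<'E'
from h import *
r.get_image("wrist")
for t in r.trace("wrist","stamp"):
    ys,xs=np.nonzero(t["pixels"]);print(t["p"],xs.mean(),ys.mean(),fitstamp("wrist",t["pixels"],[.608,-.306,.28]) if 240<xs.mean()<320 else "")
for c in("side","top"):
    cv2.imwrite(f"pics/lab_{c}.png",r.get_image(c)); print(label(c))
E
```

```text
0.66 186.45488899385924 164.55219650448748 
0.63 278.86405005688283 166.73549488054607 (array([ 0.6085, -0.3047,  0.275 ]), np.float64(0.952))
('side', np.int32(12), 493, ((510.1438293457031, 137.89984130859375), (91.05268096923828, 55.28337860107422), 1.5115982294082642), array([0.5099, 0.137 , 0.0885]))
('top', np.int32(51), 704, ((509.5435485839844, 132.87075805664062), (89.05924987792969, 48.599449157714844), 1.0416775941848755), array([0.5089, 0.133 , 0.0885]))
```

```bash

python3 -m handwheel '0.06 0 -0.002 0.03 0 0 -0.275;0.06 0 -0.002 0.06 0 0 -0.275;0.06 0 -0.002 0.09 0 0 -0.275;0.06 0 -0.002 0.1 0 0 -0.275;0.06 0 -0.002 0.1 0 0 -0.275'
python3 -m handwheel '0.06 0 0 0.04 0 0 0;0.06 0 0 0.08 0 0 0;0.06 0 0 0.11 0 0 0;0.06 0 0 0.128 0 0 0;0.06 0 0 0.128 0 0 0'
python3 - <<'E'
from h import *
P=[]
for i in range(3): r.get_image("wrist");P.append(r.get_state()["position"])
print(np.mean(P,0))
t=r.trace("wrist","stamp")
print([(d["p"],np.argwhere(d["pixels"]).mean(0),fitstamp("wrist",d["pixels"],[.608,-.305,.275])) for d in t])
cv2.imwrite("pics/w4.png",r.get_image("wrist"))
E
```

```text
t: 9.82
position: [0.6063, -0.3007, 0.1673]
tool_rot: [[-0.962, -0.272, -0.006], [-0.272, 0.962, 0.002], [0.005, 0.004, -1.0]]
wrist_force: [-0.3, 0.4, 0.1]
opening: 0.0596
grip_force: 0.0
t: 10.23
position: [0.6065, -0.3013, 0.0396]
tool_rot: [[-0.962, -0.272, -0.005], [-0.272, 0.962, 0.002], [0.005, 0.003, -1.0]]
wrist_force: [-0.5, -0.6, -0.3]
opening: 0.0601
grip_force: 0.0
[ 0.60927857 -0.30241392  0.04404698]
[(0.71, array([197.21094022,  72.41554736]), (array([ 0.608, -0.305,  0.275]), np.float64(0.0))), (0.69, array([259.92147712, 279.91772345]), (array([ 0.6104, -0.305 ,  0.2788]), np.float64(0.953)))]
```

View pics/w4.png

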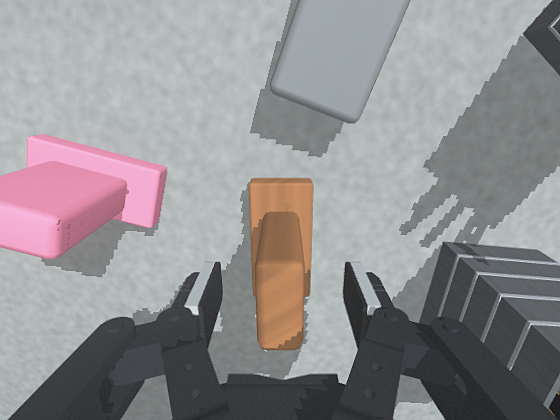

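The grip at (280,285) lies centred between the pads, clear of pink and cup. I close and lift.

```bash

python3 -m handwheel '0 0 0 0 0 0 0;0 0 0 0 0 0 0;0 0 0 0 0 0 0;0 0 0 0 0 0 0;0 0 0 0 0 0 0'
python3 -m handwheel '0 0 0 0 0 0 0;0 0 0 -0.02 0 0 0;0 0 0 -0.06 0 0 0;0 0 0 -0.1 0 0 0;0 0 0 -0.14 0 0 0'
python3 -m handwheel '0 0 0 -0.04 0 0 0;0 0 0 -0.08 0 0 0;0 0 0 -0.1 0 0 0;0 0 0 -0.1 0 0 0'
python3 - <<'E'
from h import *
P=[]
for i in range(3): r.get_image("wrist");P.append(r.get_state()["position"])
p=np.mean(P,0);print(p)
for d in r.trace("wrist","stamp"):
  if abs(np.argwhere(d["pixels"]).mean(0)[1]-281)<40:
    for z in(.22,.228,.236,.244,.252): print(z,fitstamp("wrist",d["pixels"],[p[0],p[1],.275],z))
E
```

```text
t: 10.9
position: [0.6082, -0.3023, 0.0431]
tool_rot: [[-0.962, -0.273, 0.001], [-0.273, 0.962, -0.001], [-0.001, -0.001, -1.0]]
wrist_force: [0.4, -0.3, 2.4]
opening: 0.0191
grip_force: 61.4
t: 11.32
position: [0.6069, -0.3018, 0.1824]
tool_rot: [[-0.962, -0.272, -0.003], [-0.272, 0.962, 0.001], [0.003, 0.002, -1.0]]
wrist_force: [1.3, -0.2, -1.8]
opening: 0.0194
grip_force: 60.6
t: 11.65
position: [0.6097, -0.3031, 0.289]
tool_rot: [[-0.962, -0.273, 0.011], [-0.273, 0.962, -0.004], [-0.009, -0.007, -1.0]]
wrist_force: [0.4, 0.0, -0.1]
opening: 0.0195
grip_force: 60.9
[ 0.607758   -0.30182453  0.28237028]
0.22 (array([ 0.6129, -0.3015,  0.2751]), np.float64(0.864))
0.228 (array([ 0.6102, -0.3015,  0.2703]), np.float64(0.928))
0.236 (array([ 0.6067, -0.3024,  0.272 ]), np.float64(0.908))
0.244 (array([ 0.6054, -0.3032,  0.2816]), np.float64(0.816))
0.252 (array([ 0.6036, -0.3038,  0.2772]), np.float64(0.725))
```

```bash

python3 -m handwheel '0 -0.002 0.039 0 0 0 0.08;0 -0.004 0.078 0 0 0 0.16;0 -0.006 0.117 0 0 0 0.253;0 -0.008 0.156 0 0 0 0.253;0 -0.009 0.195 0 0 0 0.253'
python3 -m handwheel '0 0.008 0.038 0 0 0 0;0 0.016 0.076 0 0 0 0;0 0.025 0.115 0 0 0 0;0 0.033 0.153 0 0 0 0;0 0.041 0.191 0 0 0 0'
python3 -m handwheel '0 0.004 0.02 0 0 0 0;0 0.008 0.045 0.01 0 0 0;0 0.008 0.054 0.03 0 0 0;0 0.008 0.054 0.06 0 0 0;0 0.008 0.054 0.06 0 0 0'
python3 - <<'E'
from h import *
P=[]
for i in range(4): r.get_image("side");P.append(r.get_state()["position"])
p=np.mean(P,0);print(p,np.round(r.get_state()["tool_rot"],3).tolist())
cv2.imwrite("pics/s5.png",r.get_image("side"))
print([(np.round(d["p"],2),np.round(w("side",d["at"]),4)) for d in r.mark_of("side","stamp")])
r.get_image("wrist")
print([(np.round(d["p"],2),np.round(w("wrist",d["at"]),4)) for d in r.mark_of("wrist","stamp")+r.mark_of("wrist","label")])
cv2.imwrite("pics/w5.png",r.get_image("wrist"))
a=cv2.imread("pics/s5.png")[60:220,140:320];cv2.imwrite("pics/c5.png",np.hstack([cv2.resize(a,(470,420)),cv2.imread("pics/w5.png")[:,140:440]]))
E
```

```text
t: 12.27
position: [0.5618, -0.1105, 0.2796]
tool_rot: [[-1.0, -0.022, -0.005], [-0.022, 1.0, 0.0], [0.005, 0.0, -1.0]]
wrist_force: [0.6, 0.2, -0.8]
opening: 0.019
grip_force: 60.8
t: 12.68
position: [0.5163, 0.0794, 0.2801]
tool_rot: [[-1.0, -0.023, -0.004], [-0.023, 1.0, -0.001], [0.004, -0.001, -1.0]]
wrist_force: [1.7, -0.2, -1.6]
opening: 0.0194
grip_force: 60.8
t: 13.1
position: [0.504, 0.1308, 0.2147]
tool_rot: [[-1.0, -0.023, -0.015], [-0.023, 1.0, -0.006], [0.015, -0.005, -1.0]]
wrist_force: [-0.9, -0.4, -3.0]
opening: 0.0194
grip_force: 60.7
[0.50815671 0.13115986 0.22099463] [[-1.0, -0.023, 0.001], [-0.023, 1.0, -0.0], [-0.001, -0.0, -1.0]]
[(np.float64(0.96), array([0.5078, 0.1308, 0.1786])), (np.float64(0.85), array([ 0.6017, -0.4148,  0.0019]))]
[(np.float64(0.8), array([0.5075, 0.1298, 0.1819])), (np.float64(0.29), array([ 7.866e-01, -1.328e-01, -5.000e-04])), (np.float64(0.59), array([0.5058, 0.1314, 0.0858]))]
```

View pics/c5.png

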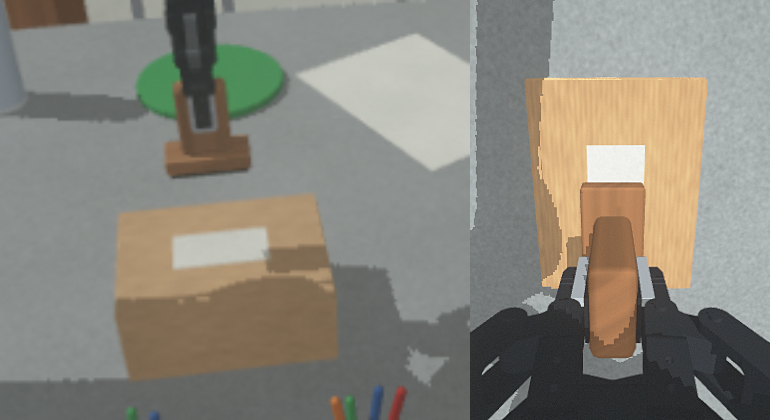

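The stamp is held upright above the label; side crop shows label at (220,248), stamp above. I lower to about 2.5 cm and check with the side camera before the last step.

```bash

python3 -m handwheel '0 0 0.001 0.025 0 0 0;0 0 0.002 0.05 0 0 0;0 0 0.002 0.06 0 0 0;0 0 0.002 0.066 0 0 0;0 0 0.002 0.066 0 0 0'
python3 -m handwheel '0 0 0 0 0 0 0;0 0 0 0 0 0 0;0 0 0 0 0 0 0'
python3 - <<'E'
from h import *
P=[];M=[]
for i in range(3):
    r.get_image("side");P.append(r.get_state()["position"])
    for d in r.mark_of("side","stamp")[:1]: M.append(w("side",d["at"]))
t=r.trace("side","stamp")
print(np.mean(P,0),np.round(M,4))
for d in t:
    if np.argwhere(d["pixels"]).mean(0)[0]<250:
        for z in(.103,.108,.113,.118,.123): print(z,fitstamp("side",d["pixels"],[.508,.132,.022],z))
im=r.get_image("side");cv2.imwrite("pics/c6.png",cv2.resize(im[90:210,150:310],(800,600),interpolation=cv2.INTER_CUBIC))
for z in(.0885,): print("label corners px",proj("side",[[.509+a,.134+b,z] for a in(-.045,.045) for b in(-.025,.025)]).round(1).tolist())
E
```

```text
t: 14.02
position: [0.5085, 0.1335, 0.1556]
tool_rot: [[-1.0, -0.023, -0.002], [-0.023, 1.0, -0.001], [0.002, -0.001, -1.0]]
wrist_force: [-1.0, -0.2, -2.0]
opening: 0.0191
grip_force: 60.8
t: 14.27
position: [0.5096, 0.1341, 0.1576]
tool_rot: [[-1.0, -0.023, 0.002], [-0.023, 1.0, 0.001], [-0.002, 0.001, -1.0]]
wrist_force: [-0.1, -0.6, -1.2]
opening: 0.0194
grip_force: 60.8
[0.5091478  0.13393516 0.15705722] [[ 0.6015 -0.4154  0.0019]
 [ 0.5073  0.1366  0.1151]
 [ 0.5082  0.1364  0.1151]]
0.103 (array([0.5068, 0.1544, 0.0411]), np.float64(0.666))
0.108 (array([0.5073, 0.1471, 0.081 ]), np.float64(0.655))
0.113 (array([0.5074, 0.1392, 0.0203]), np.float64(0.646))
0.118 (array([0.5072, 0.1332, 0.0688]), np.float64(0.639))
0.123 (array([0.5075, 0.1259, 0.077 ]), np.float64(0.627))
label corners px [[205.5, 162.6], [205.6, 150.4], [242.5, 159.3], [241.3, 147.3]]
```

View pics/c6.png

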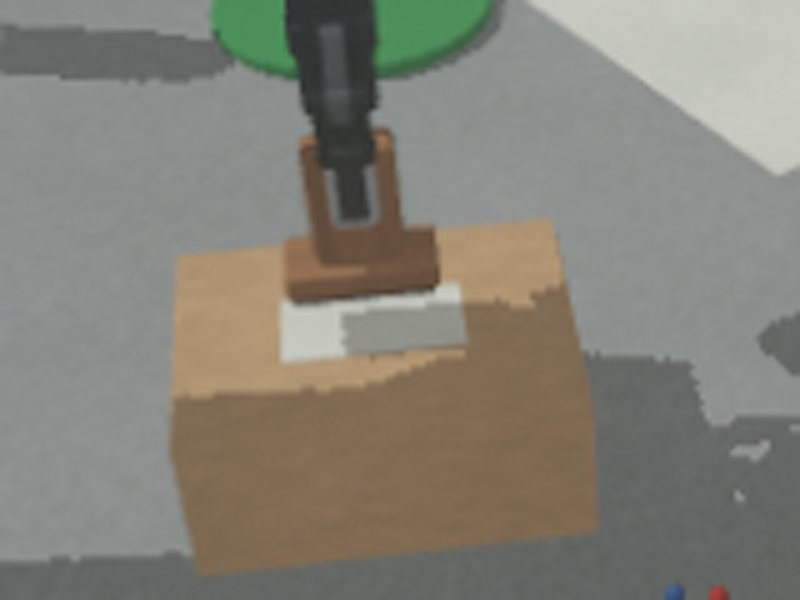

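The crop shows the label corners at about (206.6,162.4), (243.2,159.6), (241.6,147) and (206.2,149.8) px. The stamp's lower front edge runs from (208.6,150.4) to (237.6,147.6). I compare both in the same camera.

```bash
python3 - <<'E'
from h import *
print("label",pix2plane("side",[[206.6,162.4],[243.2,159.6],[241.6,147],[206.2,149.8]],.0885).mean(0).round(4))
for z in(.113,.115,.117):
    e=pix2plane("side",[[208.6,150.4],[237.6,147.6]],z);print(z,e.round(4)[:,:2].tolist(),"centre",e.mean(0)[:2].round(4)+[-.0004,.018])
E
```

```text
label [0.5107 0.1345 0.0885]
0.113 [[0.4748, 0.1237], [0.5448, 0.1248]] centre [0.5094 0.1423]
0.115 [[0.4751, 0.1209], [0.5448, 0.122]] centre [0.5095 0.1395]
0.117 [[0.4753, 0.1182], [0.5448, 0.1193]] centre [0.5097 0.1367]
```

```bash

python3 -m handwheel '0 -0.001 -0.001 0.005 0 0 0;0 -0.001 -0.001 0.01 0 0 0;0 -0.001 -0.001 0.014 0 0 0;0 -0.001 -0.001 0.016 0 0 0;0 -0.001 -0.001 0.016 0 0 0'
python3 -m handwheel '0 0 0 0 0 0 0;0 0 0 0 0 0 0;0 0 0 0 0 0 0;0 0 0 0 0 0 0;0 0 0 0 0 0 0'
python3 - <<'E'
from h import *
P=[]
for c in("side","top","side","wrist"):
    im=r.get_image(c);P.append(r.get_state()["position"])
    cv2.imwrite(f"pics/f_{c}.png",im)
    print(c,[(n,np.round(d["p"],2),np.round(w(c,d["at"]),4)) for n in("stamp","label") for d in r.mark_of(c,n)[:2]])
print(np.mean(P,0))
s=cv2.imread("pics/f_side.png")[100:190,160:280]
cv2.imwrite("pics/c7.png",np.hstack([cv2.resize(s,(480,360),interpolation=cv2.INTER_CUBIC),cv2.resize(cv2.imread("pics/f_top.png")[190:285,120:200],(303,360))]))
E
```

```text
t: 15.08
position: [0.5094, 0.1325, 0.1394]
tool_rot: [[-1.0, -0.023, -0.002], [-0.023, 1.0, -0.001], [0.002, -0.001, -1.0]]
wrist_force: [0.4, 0.3, -1.1]
opening: 0.0196
grip_force: 60.8
t: 15.5
position: [0.5099, 0.1328, 0.1405]
tool_rot: [[-1.0, -0.023, 0.0], [-0.023, 1.0, 0.0], [-0.0, 0.0, -1.0]]
wrist_force: [0.0, 0.3, -1.9]
opening: 0.0194
grip_force: 60.8
side [('stamp', np.float64(0.91), array([0.5098, 0.1336, 0.0987])), ('stamp', np.float64(0.7), array([ 0.6032, -0.4174,  0.0012])), ('label', np.float64(0.72), array([0.5081, 0.1353, 0.088 ]))]
top [('stamp', np.float64(0.59), array([ 6.005e-01, -4.174e-01, -2.000e-04])), ('stamp', np.float64(0.53), array([0.5108, 0.131 , 0.1012]))]
side [('stamp', np.float64(0.79), array([0.5094, 0.1333, 0.0945])), ('stamp', np.float64(0.76), array([ 0.6031, -0.4154,  0.0014])), ('label', np.float64(0.73), array([0.5079, 0.1347, 0.0912])), ('label', np.float64(0.56), array([ 0.4771, -0.3082,  0.0039]))]
wrist [('label', np.float64(0.72), array([0.5111, 0.0628, 0.0842]))]
[0.50984212 0.13278668 0.14037352]
```

View pics/c7.png

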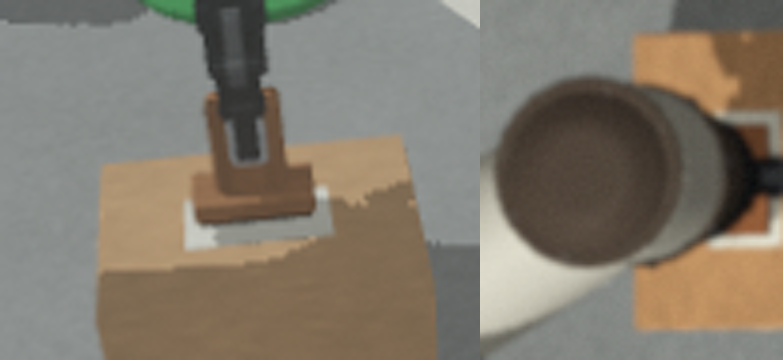

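The side crop shows the stamp upright, parallel to the label and centred on it to about 2 mm. The sole is near z 0.098, about 1 cm above, with no contact force.

```bash
python3 -c "
from station import r
print(r.close_job())"
```

```text
the job is handed in; nothing more can be done
None
```

The carton is shut (short flap first, then the long one over it), and the job was handed in with the wooden stamp held upright about 1 cm above the label, centred on it to about 2 mm, after roughly 16 s of the 64 s allowed; the verdict was not shown.

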